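# Send calculator parts down the right chute of a diverter funnel

### The job

Swing the dust cover of the parts funnel fully aside, push the diverter lever right over so that the chute above the round pan is the open one, and drop the rocker switch through the funnel. Once it lies in the pan, push the lever right over the other way and drop the red display window through the funnel into the rectangular tray. Leave the cover open and the lever as last set, and do not disturb the shells, boards and screwdriver lying around.

Things in the scene. Friction and masses are not known exactly. Their poses are not given: they have to be found in the camera images.
- sorter: Diverter stand, fixed: a steel funnel on a base 170 by 150 mm, a chute sloping down on each side (+y and -y). Origin: centre of its underside, on the table; x points from the lever to the far side, y along the line of the chutes. Upright plates in front and (clear) behind. Chutes are 96 mm wide and end 125 mm either side of the middle, 60 mm up, above the receivers.
- mouth (a point): Centre of the funnel's mouth, in the plane of its rim, 262 mm above the table, under the dust cover. Rim outside 126 (stand's x) by 140 (y) mm; the throat below it is 96 by 110 mm inside. The flap in the throat reaches up to 241 mm.
- shaft (a point): Middle of the diverter's shaft, 165 mm up in the middle of the throat, along the stand's x. A flap standing on it leans to one side of the throat and shuts that side; a part dropped in slides down the chute on the other side. The lever outside is fixed to the same shaft and leans the same way as the flap.
- diverter (a joint): Angle of flap and lever. 0: upright, no chute chosen; stops at -0.61 and 0.61, where a chute is properly chosen. Positive: lever's top leans to the stand's -y, parts go to the chute at +y; negative: the reverse. So parts come out on the side away from the lever's lean; the arrow tail under the shaft points to that side. Stays where left (friction 0.12 N m, 1 to 2 N near the ball).
- lever_tip (a point): Centre of the black ball (26 mm across) on top of the lever, an upright 12 mm steel rod 95 mm in front (stand's -x) of the shaft's middle, 32 mm in front of the funnel rim. The ball is 110 mm from the shaft axis: 275 mm up when upright; at the stops 255 mm up and 63 mm to the side. Push it sideways with closed fingers against rod or ball.
- cover (a joint): Swing of the dust cover about its single upright pin: 0 it lies over the mouth, grows anticlockwise seen from above, end stop 1.65, where it lies behind the funnel (stand's +x). Stays where left (friction 0.05 N m, under 1 N at the knob).
- cover_knob (a point): Centre of the top of the black upright knob (18 mm across, 40 mm tall, top 308 mm above the table) on the dust cover, a grey plate 136 by 144 by 4 mm with its upper face 268 mm up. The knob moves on a circle of 78 mm about the pin and can be pushed sideways; with the cover at 0 it is 55 mm in -x and 55 mm in -y of the stand from the pin.
- cover_pin (a point): The cover's pin, an upright axis at the far left corner of the funnel (x +68, y +72 mm of the stand), 268 mm up.
- pan: Round aluminium pan, 170 mm diameter, 48 mm high, wall 3 mm, fixed under the end of one chute (either side), 200 mm from the stand's middle. Origin: centre of its underside.
- tray: Rectangular aluminium tray, 190 (x) by 160 (y) by 48 mm high, wall 3 mm, fixed under the end of the other chute, 200 mm from the stand's middle. Origin: centre of its underside.
- switch: Chrome rocker switch, 70 (x) by 32 (y) by about 28 mm high, black lower body with a chrome top, about 60 g, lying on the table. Origin: centre of its underside. Sides are flat and parallel up to 18 mm.
- switch_mid (a point): Middle of the switch, 13 mm above its underside.
- window: Red acrylic display window, a flat bar 80 (x) by 36 (y) mm, 12 mm thick, edges square, about 35 g, lying on the table. Origin: centre of its underside.
- window_mid (a point): Middle of the window, 6 mm above its underside.
- shell1: Beige calculator shell, 150 by 80 by 28 mm, loose bystander; origin: centre of underside, x along its length.
- shell2: Beige calculator shell, 150 by 80 by 28 mm, loose bystander; origin: centre of underside, x along its length.
- shell3: Beige calculator shell, 150 by 80 by 28 mm, loose bystander; origin: centre of underside, x along its length.
- shell4: Beige calculator shell, 150 by 80 by 28 mm, loose bystander; origin: centre of underside, x along its length.
- board1: Green circuit board, 110 by 70 by 4 mm (chips to 8 mm), loose bystander; origin: centre of underside, x along its length.
- board2: Green circuit board, 110 by 70 by 4 mm (chips to 8 mm), loose bystander; origin: centre of underside, x along its length.
- driver: Screwdriver lying on the table, handle to its -x, loose bystander.
Not all that is in view belongs to the job. Of the things that look like the window, take the one that is nearest to the robot's base at the start.

How it is judged:
By the outcome, as a careful person would: the job done as asked, in the order asked, and still so for the second after the job is handed in, with the robot touching nothing.
It also fails if it takes over 72 s, if anything falls off the work surface, if the arm or the gripper's body presses on something with over 40 N, if the wrist force passes 120 N, or if a joint passes its speed limit or range.

### The arm

A 7-joint arm with a two-finger parallel gripper is mounted at the origin on the work surface. World frame = base frame: x ahead of the robot, y to its left, z up, the work surface at z = 0. Lengths are in m, angles in degrees, forces in N, time in s.
With the tool pointing down it reaches from about 0.425 to 1.025 m from the base axis. Payload 3.6 kg.
Tool frame: the origin (TCP) lies midway between the tips of the shut fingers; the grasp point (between the pads) lies manip.grip_depth behind it (manip.grip_depth is the distance from the TCP to the grasp point, in m); z points along the fingers, y is the line along which they close (so a half turn about z gives the same grasp; the last joint's range is limited). The gripper opens to 85 mm and grips with 20 to 120 N. Pads are 22 mm wide; open, the fingers measure 114 mm over their backs; the gripper's body (76 mm by 85 mm) begins 54 mm behind the grasp point. The pads swing forward as they close: fully open they stand 13 mm farther back than shut.
Start: joints at [-77.034, 33.873, 2.773, 92.16, -1.908, 54.013, -1.931], TCP at [0.228, 0.688, 0.231] pointing down, gripper open.
Joint ranges: [-153.93, 153.93], [-27.13, 128.08], [-72.61, 78.16], [10.71, 143.7], [-87.88, 267.88], [4.46, 118.87], [-176.78, 176.78]. Speed limits (degrees/s): [147.25, 147.25, 180, 180, 180, 180, 180].

### API

Orientations are given as a 3x3 rotation matrix whose columns are the frame's x, y, z axes.
In Python, from rig import status, vision, ticket, manip gives the robot as it stands.
- The arm moves only by the tool send_rows, never from a script. Its argument "motion" is a list of rows, each a list of 7 numbers: the shift along the tool's x, y, z in units of 50 mm (1.0 is 50 mm), then the turn, a rotation vector about the tool's x, y, z in units of 6 degrees (1.0 is 6 degrees), then the finger opening in mm, from 0 to 85.4. A call has 1 to 20 rows; each row shifts and turns the commanded pose from where the row before left it, along the tool's axes as they then stand; what a row does not reach is not made up. A row lasts 1/8 s, in which the tool goes at most 62.5 mm and 10.7 degrees, less where a joint would pass 70% of its speed; a pose out of reach is approached as far as the arm can. A call is refused whole if a number of a shift passes 1 or a number of a turn 1, either way. A call with a gripper value outside its range is refused whole. The fingers move at their own pace and stop on an object; "force" is the grip in N (left out, the last holds). Time passes only in rows, so rows that do not move let the fingers close. It gives the time, the measured TCP pose, the force, the opening and the grip force at its end, in the units of the state.
- status.state(): the state, without advancing time (a new reading comes with each control period).
- vision.snapshot(name): name is "scene" or "top"; returns a dict with "image" (480x640x3 uint8, red, green, blue), "depth" (480x640 float32, m along the optical axis (not along the pixel's ray), 0 where there is no reading), "vfov" (degrees; the focal length in pixels is half the picture's height over the tangent of half this angle, whatever the lens; pixels are square), "cx", "cy" (the principal point, pixels), "R" (3x3) and "t" (3): a world point X has camera coordinates R X + t. Camera axes: x right, y down, z forward; pixel columns grow to the right and rows downward; lengths in m; the calibration is good to about 2 mm. A picture is of the moment at which its call begins.
- ticket.job_done(): hands the job in; it is judged then, once.
The state is a dict: "clock": time; "joints": joint angles; "qvel": joint speeds; "tau": joint torques, N m; "tool_pos": TCP position; "tool_rot": TCP orientation; "ft_force": force on the tool from outside, world axes, zero at the start; "torque": the same for the moment, N m; "gripper_width": finger opening in m; "gripper_force": force on a finger pad.
Only numpy, scipy, OpenCV 4.12 (cv2) and the standard library are available. Lean on these libraries where they do the work, as an engineer would, in place of code of your own. Each camera call takes 0.05 s, during which the arm holds its last target. There are 200 camera calls.

## Working session

There is one attempt and no reset: what is moved stays moved. The work goes in short steps, Python scripts to look and compute and a tool call to move; the robot and the scene stay as the last step left them, time stands still between calls to the robot, and variables do not carry over. Pictures are saved under pics/ and viewed, at most 10 in all, crops included, and the job is handed in when it is done.

Besides the shell and the picture viewer there is one more tool, called after "Emit:" in YAML: its name, and indented under it one key for each argument. send_rows: Moves the arm, as the interface text tells. Its arguments: {"type":"object","properties":{"motion":{"type":"array","items":{"type":"array","items":{"type":"number"}}},"force":{"type":"number"}},"required":["motion"]}

```bash
mkdir -p pics; python3 - <<'E'
from rig import status, vision, ticket, manip
import cv2, numpy as np
for n in("scene","top"):
    s=vision.snapshot(n); cv2.imwrite(f"pics/{n}0.png",s["image"][:,:,::-1]); np.savez(f"{n}0.npz",**s)
    print(n,s["vfov"],s["cx"],s["cy"],s["R"],s["t"], -s["R"].T@s["t"])
print(status.state(), manip.grip_depth)
E
ls
```

```text
scene 51.195945108528036 316.963829758343 247.29542664647673 [[ 0.89091814  0.4539386  -0.01430411]
 [ 0.32180369 -0.65318305 -0.68541541]
 [-0.32047972  0.60604591 -0.72801175]] [-0.45375975 -0.09332856  1.80438525] [ 1.01256514 -0.94852187  1.2431542 ]
top 50.61394186267415 318.0340124751526 237.90571213704303 [[-0.00257676 -0.99994694 -0.00997423]
 [-0.99852299  0.00311414 -0.05424145]
 [ 0.05426963  0.00981973 -0.99847803]] [-0.06102848  0.5288036   1.38611701] [ 0.45264124 -0.07628331  1.41208175]
{'clock': 0.1, 'joints': array([-77.03657387,  33.92276081,   2.76954426,  92.22994409,
        -1.90694921,  54.01543089,  -1.9287417 ]), 'qvel': array([ 0.01978896, -0.16261012, -0.02951974, -0.2064307 ,  0.05159217,
       -0.00231774, -0.01264666]), 'tau': array([ 4.00244826e-03, -5.49988246e+01,  1.55330982e+00, -1.98823804e+01,
        9.75634670e-03,  3.84036583e-03, -2.42691691e-06]), 'tool_pos': array([0.22766488, 0.68751165, 0.23022154]), 'tool_rot': array([[-9.49343897e-01,  3.14238589e-01, -5.22826785e-04],
       [ 3.14238987e-01,  9.49341665e-01, -2.06443122e-03],
       [-1.52382705e-04, -2.12414774e-03, -9.99997732e-01]]), 'ft_force': array([ 0.29198061, -0.69069006,  0.19298886]), 'torque': array([ 0.04665539, -0.02397148, -0.05041119]), 'gripper_force': 0.0, 'gripper_width': 0.08518729441515355} 0.0187
pics
scene0.npz
top0.npz
```

View pics/scene0.png

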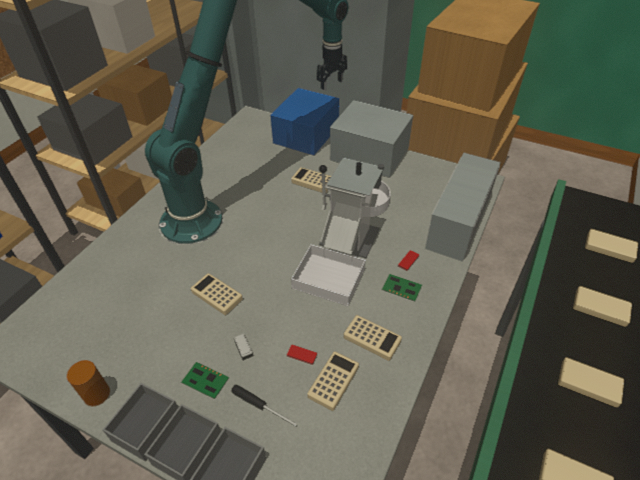

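View pics/top0.png

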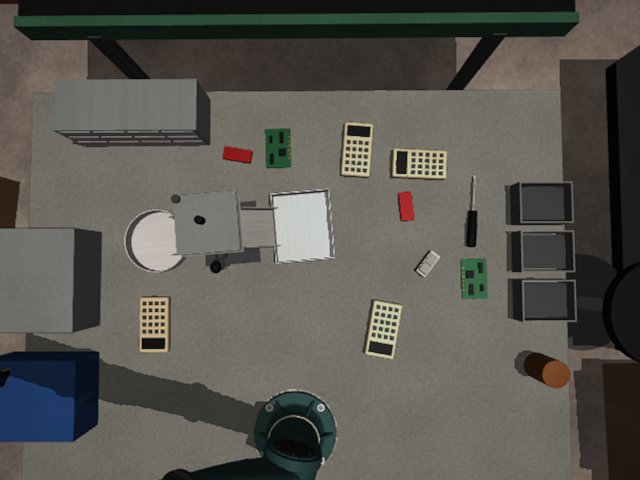

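The scene camera shows the stand at (350,195), with the tray at (330,272) and the round pan behind it at (378,198). The top camera shows:
- **Pan:** (155,240), on the +y side.
- **Tray:** (303,226), on the -y side.
- **Cover knob:** (200,220). The pin is at (175,198).
- **Lever ball:** (215,266).

Window candidates in the top view are the red bars at (406,206) and (237,155). The base is at (297,430), so (406,206) looks nearer. The only switch candidate is the chrome/black piece at (427,263).

```bash
cat > h.py <<'E'
import numpy as np, cv2
from rig import status, vision
def snap(n):
    return vision.snapshot(n)
def load(n): return dict(np.load(f"{n}0.npz"))
def ray(s,u,v):
    f=240/np.tan(np.radians(float(s["vfov"])/2)); R=s["R"]
    d=R.T@np.array([(u-s["cx"])/f,(v-s["cy"])/f,1.]); return -R.T@s["t"],d
def onz(s,u,v,z):
    o,d=ray(s,u,v); return o+d*(z-o[2])/d[2]
def tri(a,pa,b,pb):
    o1,d1=ray(a,*pa);o2,d2=ray(b,*pb)
    k=np.linalg.lstsq(np.c_[d1,-d2],o2-o1,rcond=None)[0]
    p,q=o1+k[0]*d1,o2+k[1]*d2; return (p+q)/2,np.linalg.norm(p-q)
def dep(s,u,v):
    o,d=ray(s,u,v); return o+d*s["depth"][int(round(v)),int(round(u))]
def proj(s,X):
    f=240/np.tan(np.radians(float(s["vfov"])/2)); c=s["R"]@X+s["t"]; return f*c[0]/c[2]+s["cx"],f*c[1]/c[2]+s["cy"]
def blobs(mask,mn=20):
    n,l,st,c=cv2.connectedComponentsWithStats(mask.astype(np.uint8))
    return [(c[i],st[i],l==i) for i in range(1,n) if st[i][4]>=mn]
def red(im):
    h=cv2.cvtColor(im,cv2.COLOR_RGB2HSV); return ((h[...,0]<6)|(h[...,0]>174))&(h[...,1]>170)&(h[...,2]>80)
E
python3 - <<'E'
from h import *
np.set_printoptions(precision=4,suppress=True)
T,S=load("top"),load("scene")
bt=[b for b in blobs(red(T["image"])) ];bs=[b for b in blobs(red(S["image"]))]
for b in bt: print("T",b[0],b[1],onz(T,*b[0],.012), cv2.minAreaRect(cv2.findNonZero(b[2].astype(np.uint8))))
for b in bs: print("S",b[0],b[1],onz(S,*b[0],.01))
for b in bt:
  for c in bs:
    p,e=tri(T,b[0],S,c[0])
    if e<.02: print(p,e,np.hypot(*p[:2]))
# height map from top depth: points
f=240/np.tan(np.radians(float(T["vfov"])/2)); v,u=np.mgrid[:480,:640]
C=np.stack([(u-T["cx"])/f,(v-T["cy"])/f,np.ones(u.shape)],-1)*T["depth"][...,None]
W=(C-T["t"])@T["R"]; np.save("Wtop.npy",W)
z=W[...,2]
for nm,m in dict(knob=(z>.285)&(u>185)&(u<215)&(v>205)&(v<235),plate=(abs(z-.268)<.006)&(u>165)&(u<250)&(v>180)&(v<265),ball=(z>.2)&(u>200)&(u<230)&(v>257)&(v<280),sw=(z>.008)&(u>410)&(u<445)&(v>245)&(v<282),
  win=(z>.005)&(u>394)&(u<418)&(v>188)&(v<225)).items():
    P=W[m]; 
    if len(P): print(nm,len(P),P.mean(0),P.min(0),P.max(0)); r=cv2.minAreaRect(P[:,:2].astype(np.float32)*1000); print("  ",r)
c=T["image"][180:290,110:340];c2=T["image"][190:290,380:470]
im=np.zeros((580,800,3),np.uint8)
c=cv2.resize(c,None,fx=2.4,fy=2.4,interpolation=2); im[:264,:552]=c
c2=cv2.resize(c2,None,fx=2.7,fy=2.7,interpolation=2); im[:270,555:798]=c2
c3=cv2.resize(S["image"][150:250,300:400],None,fx=3.1,fy=3.1,interpolation=2); im[270:580,:310]=c3
c4=cv2.resize(S["image"][325:375,220:330],None,fx=4,fy=4,interpolation=2); im[272:472,320:760]=c4
cv2.imwrite("pics/c1.png",im[:,:,::-1])
E
```

```text
T [237.157  154.5465] [223 147  29  16 344] [0.7625 0.1627 0.012 ] ((237.1621551513672, 154.5270233154297), (27.783428192138672, 12.165525436401367), 9.462322235107422)
T [405.591 206.014] [398 192  16  29 357] [ 0.6164 -0.3051  0.012 ] ((405.6097717285156, 205.98780822753906), (27.939180374145508, 12.699625968933105), 83.6598129272461)
S [408.2967 259.6978] [399 251  19  19 182] [0.765 0.161 0.01 ]
S [301.6974 353.7599] [288 345  29  18 304] [ 0.6182 -0.3083  0.01  ]
[0.764  0.1638 0.0066] 0.0007037646524763649 0.7814008695224386
[ 0.617  -0.3061  0.0059] 0.00017383194216236152 0.6887559537438139
knob 74 [0.5497 0.1813 0.3639] [ 0.4526 -0.0763  0.2851] [0.5639 0.2067 1.4121]
   ((509.7886657714844, 63.546897888183594), (301.6379089355469, 16.96538543701172), 70.98975372314453)
plate 3708 [0.5502 0.1864 0.2674] [0.4633 0.1052 0.262 ] [0.6246 0.2654 0.274 ]
   ((541.509521484375, 184.54617309570312), (158.80758666992188, 152.01702880859375), 4.07377290725708)
ball 113 [0.4503 0.1543 0.3205] [ 0.4386 -0.0763  0.2074] [0.4633 0.1769 1.4121]
   ((449.5506286621094, 50.33832550048828), (253.1446990966797, 24.6484375), 89.27450561523438)
sw 323 [ 0.4588 -0.3558  0.0493] [ 0.4231 -0.3959  0.0093] [ 0.4943 -0.0763  1.4121]
   ((441.3784484863281, -239.44580078125), (68.16555786132812, 319.92010498046875), 8.07942008972168)
win 390 [ 0.6152 -0.3044  0.0289] [ 0.4526 -0.3352  0.005 ] [ 0.6618 -0.0763  1.4121]
   ((534.9779052734375, -225.87319946289062), (88.62126922607422, 329.80615234375), 43.86958312988281)
```

View pics/c1.png

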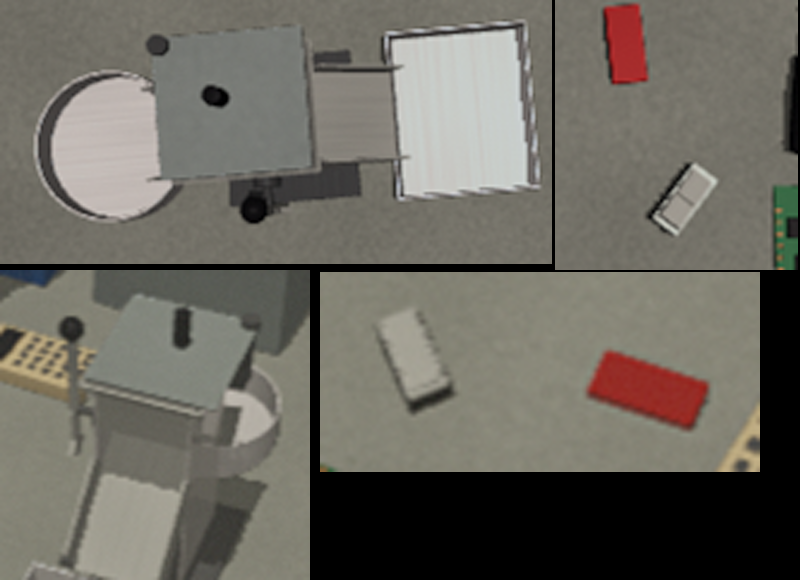

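The crop shows the red bar at top-view (406,206) and the chrome switch at (427,263). The knob stands on the cover, and the pin is at its far left corner. The lever is near upright. At 0.689 m from the base against 0.781 m for the other bar, (406,206) is the right window. Next I'll refine these measurements.

```bash
python3 - <<'E'
from h import *
np.set_printoptions(precision=4,suppress=True)
T,S=load("top"),load("scene"); W=np.load("Wtop.npy"); z=W[...,2].copy(); z[T["depth"]<=0]=9
v,u=np.mgrid[:480,:640]
def rg(a,b,c,d): return (u>a)&(u<b)&(v>c)&(v<d)
for nm,m in dict(knob=(z>.285)&(z<.4)&rg(185,215,205,235),plate=(abs(z-.268)<.004)&rg(165,250,180,265),ball=(z>.24)&(z<.4)&rg(200,230,257,280),sw=(z>.008)&(z<.1)&rg(410,445,245,282),swtop=(z>.022)&(z<.1)&rg(410,445,245,282),
  win=(z>.006)&(z<.1)&rg(394,418,188,225),tray=(z>.035)&(z<.1)&rg(262,340,185,268),pan=(z>.035)&(z<.1)&rg(115,172,200,280),sh=(z>.01)&(z<.1)&rg(355,410,290,365)).items():
    P=W[m]; print(nm,len(P),P.mean(0),P.min(0),P.max(0),"\n  ",cv2.minAreaRect(P[:,:2].astype(np.float32)*1000))
# dark objects: ball & knob in scene, switch in both
g=lambda s: s["image"].max(-1)
for s,n,box in((T,"T",(185,235,190,285)),(S,"S",(310,395,155,185))):
    m=(g(s)<45)&rg(*box)
    for b in blobs(m,8): print(n,"dark",b[0],b[1])
# switch silhouette by difference from table
for s,n,box in((T,"T",(408,448,243,285)),(S,"S",(228,258,328,362))):
    im=s["image"].astype(int); gr=im.max(-1); m=((gr>145)|(gr<60))&rg(*box)
    m=cv2.morphologyEx(m.astype(np.uint8),cv2.MORPH_CLOSE,np.ones((5,5)))
    for b in blobs(m,40): print(n,"sw",b[0],b[1],cv2.minAreaRect(cv2.findNonZero(b[2].astype(np.uint8))))
E
```

```text
knob 70 [0.5553 0.1961 0.304 ] [0.547  0.1886 0.2851] [0.5639 0.2067 0.3122] 
   ((555.7740478515625, 197.25050354003906), (16.650920867919922, 16.85546875), 27.901851654052734)
plate 3415 [0.5505 0.1865 0.2676] [0.4633 0.1073 0.264 ] [0.6246 0.2638 0.272 ] 
   ((541.470703125, 184.73260498046875), (158.73171997070312, 150.43447875976562), 4.024471759796143)
ball 106 [0.4502 0.1628 0.2824] [0.4386 0.1513 0.2711] [0.4633 0.1769 0.2905] 
   ((450.4923400878906, 163.55145263671875), (24.34677505493164, 24.659305572509766), 61.69926071166992)
sw 317 [ 0.459  -0.3611  0.0235] [ 0.4231 -0.3959  0.0093] [ 0.4943 -0.3309  0.0356] 
   ((458.83038330078125, -362.70672607421875), (32.85422897338867, 70.45502471923828), 52.159019470214844)
swtop 201 [ 0.4583 -0.3615  0.0267] [ 0.426 -0.39   0.022] [ 0.4941 -0.3324  0.0356] 
   ((459.20684814453125, -363.2986145019531), (30.100576400756836, 68.38796997070312), 53.139198303222656)
win 361 [ 0.6171 -0.3073  0.0114] [ 0.5669 -0.3323  0.006 ] [ 0.659  -0.2758  0.0184] 
   ((612.5084838867188, -304.93548583984375), (52.109886169433594, 94.880195617675
[... 418 characters left out ...]
 0.027 ] [ 0.202  -0.2913  0.0103] [ 0.3606 -0.1883  0.0367] 
   ((280.90203857421875, -239.6730499267578), (81.3841781616211, 150.037353515625), 79.50881958007812)
T dark [199.1594 219.7101] [194 216  11   8  69]
T dark [225.2 255.5] [224 254   3   4  10]
T dark [215.6641 265.6719] [210 259  12  14 128]
S dark [358.4474 168.6053] [357 163   4  12  38]
S dark [322.6087 168.9565] [320 166   6   7  23]
T sw [426.8991 263.0605] [414 251  26  26 347] ((426.6000061035156, 263.20001220703125), (13.600000381469727, 26.80000114440918), 36.86989974975586)
S sw [243.0877 346.1974] [235 334  18  26 228] ((243.29310607910156, 345.9827575683594), (23.95469856262207, 10.21324348449707), 68.19859313964844)
```

```bash
cat >> h.py <<'E'
C=np.array([.544,.178]); A=np.radians(5.0)
def sw(x,y): # stand -> world
    return C+np.array([[np.cos(A),-np.sin(A)],[np.sin(A),np.cos(A)]])@np.array([x,y])
def plan(*tg):
    """targets (x,y,z,yaw of tool y | None): print total units, from the measured pose on; turn goes last of each step"""
    s=status.state(); p=s["tool_pos"].copy(); R=s["tool_rot"]; y=np.degrees(np.arctan2(R[1,1],R[0,1]))
    print("pos",p.round(4),"yaw",round(y,1),"F",s["ft_force"].round(1),"w",round(s["gripper_width"],3),"t",round(s["clock"],1),"q",s["joints"].round(0))
    for t in tg:
        d=np.array(t[:3])-p; a=np.radians(y)
        ty=np.array([np.cos(a),np.sin(a)]); tx=np.array([-ty[1],ty[0]])   # z down: x = y cross z
        tx=np.array([-np.sin(a),np.cos(a)])
        u=[d[:2]@tx/.05,d[:2]@ty/.05,-d[2]/.05]; w=0 if t[3] is None else -(t[3]-y)/6
        print("->",np.round(t[:3],4),"shift",np.round(u,2),"turn z",round(w,2))
        p=np.array(t[:3]); y=y if t[3] is None else t[3]
E
python3 - <<'E'
from h import *
np.set_printoptions(precision=3,suppress=True)
W=np.load("Wtop.npy"); 
for b in((0,100,235,330),(0,100,355,440),(60,210,80,145)): print(np.percentile(W[b[2]:b[3],b[0]:b[1],2],[50,95,99]))
pin=sw(.068,.072); print("pin",pin,"ball",sw(-.095,0),"knob",sw(.013,.017))
T,S=load("top"),load("scene"); print(tri(T,(199.5,220),S,(358.5,168)),tri(T,(215.7,265.7),S,(322.6,169)), onz(T,175,198.5,.27))
arc=lambda a: pin+.078*np.array([np.cos(np.radians(a)),np.sin(np.radians(a))])
pts=[(*arc(196),.36,None),(*arc(196),.285,None)]+[(*arc(a),.285,None) for a in range(210,311,14)]
p0=status.state()["tool_pos"]
plan((p0[0],p0[1],.37,95),*pts)
E
```

```text
[0.159 0.164 0.166]
[0.138 0.144 0.299]
[0.158 0.163 0.165]
pin [0.605 0.256] ball [0.449 0.17 ] knob [0.555 0.196]
(array([0.555, 0.199, 0.29 ]), np.float64(0.0013454789016902123)) (array([0.452, 0.164, 0.276]), np.float64(0.002756632780741396)) [0.605 0.259 0.27 ]
pos [0.228 0.688 0.23 ] yaw 71.7 F [ 0.3 -0.7  0.2] w 0.085 t 0.1 q [-77.  34.   3.  92.  -2.  54.  -2.]
-> [0.228 0.688 0.37 ] shift [ 0.   0.  -2.8] turn z -3.89
-> [0.53  0.234 0.36 ] shift [-5.24 -9.56  0.2 ] turn z 0
-> [0.53  0.234 0.285] shift [0.  0.  1.5] turn z 0
-> [0.538 0.217 0.285] shift [-0.12 -0.36 -0.  ] turn z 0
-> [0.549 0.202 0.285] shift [-0.2  -0.32 -0.  ] turn z 0
-> [0.564 0.19  0.285] shift [-0.27 -0.26 -0.  ] turn z 0
-> [0.581 0.181 0.285] shift [-0.33 -0.19 -0.  ] turn z 0
-> [0.6   0.178 0.285] shift [-0.37 -0.1  -0.  ] turn z 0
-> [0.619 0.179 0.285] shift [-0.38 -0.01 -0.  ] turn z 0
-> [0.637 0.184 0.285] shift [-0.37  0.08 -0.  ] turn z 0
-> [0.653 0.194 0.285] shift [-0.34  0.17 -0.  ] turn z 0
```

Emit:
send_rows:
  motion:
    - [0,0,-0.56,0,0,-0.78,0]
    - [0,0,-0.56,0,0,-0.78,0]
    - [0,0,-0.56,0,0,-0.78,0]
    - [0,0,-0.56,0,0,-0.78,0]
    - [0,0,-0.56,0,0,-0.78,0]
    - [-0.44,-0.8,0,0,0,0,0]
    - [-0.44,-0.8,0,0,0,0,0]
    - [-0.44,-0.8,0,0,0,0,0]
    - [-0.44,-0.8,0,0,0,0,0]
    - [-0.44,-0.8,0,0,0,0,0]
    - [-0.44,-0.8,0,0,0,0,0]
    - [-0.44,-0.8,0,0,0,0,0]
    - [-0.44,-0.8,0,0,0,0,0]
    - [-0.44,-0.8,0,0,0,0,0]
    - [-0.44,-0.8,0,0,0,0,0]
    - [-0.44,-0.8,0,0,0,0,0]
    - [-0.4,-0.76,0.2,0,0,0,0]
    - [0,0,0,0,0,0,0]

```text
clock: 2.35
tool_pos: [0.5327, 0.2301, 0.3602]
tool_rot: [[-0.997, -0.08, -0.001], [-0.08, 0.997, -0.003], [0.001, -0.003, -1.0]]
ft_force: [-0.3, 1.6, 0.2]
gripper_width: -0.0001
gripper_force: 0.0
```

```bash
cat > p2.py <<'E'
from h import *
pin=np.array([.605,.2575])
arc=lambda a: pin+.078*np.array([np.cos(np.radians(a)),np.sin(np.radians(a))])
plan((*arc(196),.36,95),(*arc(196),.285,None),*[(*arc(a),.285,None) for a in range(210,311,14)])
E
python3 p2.py
```

```text
pos [0.5327 0.2301 0.3602] yaw 94.6 F [-0.3  1.6  0.2] w -0.0 t 2.4 q [-34.  16.   7. 103.  -2.  61.  69.]
-> [0.53  0.236 0.36 ] shift [0.04 0.12 0.  ] turn z -0.07
-> [0.53  0.236 0.285] shift [0.  0.  1.5] turn z 0
-> [0.5375 0.2185 0.285 ] shift [-0.12 -0.36 -0.  ] turn z 0
-> [0.5489 0.2033 0.285 ] shift [-0.2  -0.32 -0.  ] turn z 0
-> [0.5637 0.1914 0.285 ] shift [-0.27 -0.26 -0.  ] turn z 0
-> [0.5809 0.1833 0.285 ] shift [-0.33 -0.19 -0.  ] turn z 0
-> [0.5996 0.1797 0.285 ] shift [-0.37 -0.1  -0.  ] turn z 0
-> [0.6185 0.1807 0.285 ] shift [-0.38 -0.01 -0.  ] turn z 0
-> [0.6367 0.1862 0.285 ] shift [-0.37  0.08 -0.  ] turn z 0
-> [0.653 0.196 0.285] shift [-0.34  0.17 -0.  ] turn z 0
```

Emit:
send_rows:
  motion:
    - [0.02,0.06,0.5,0,0,0,0]
    - [0.02,0.06,0.5,0,0,0,0]
    - [0,0,0.5,0,0,0,0]
    - [-0.06,-0.18,0,0,0,0,0]
    - [-0.06,-0.18,0,0,0,0,0]
    - [-0.1,-0.16,0,0,0,0,0]
    - [-0.1,-0.16,0,0,0,0,0]
    - [-0.13,-0.13,0,0,0,0,0]
    - [-0.14,-0.13,0,0,0,0,0]
    - [-0.16,-0.1,0,0,0,0,0]
    - [-0.17,-0.09,0,0,0,0,0]
    - [-0.18,-0.05,0,0,0,0,0]
    - [-0.19,-0.05,0,0,0,0,0]
    - [-0.19,-0.01,0,0,0,0,0]
    - [-0.19,0,0,0,0,0,0]
    - [-0.19,0.03,0,0,0,0,0]
    - [-0.18,0.05,0,0,0,0,0]
    - [-0.17,0.08,0,0,0,0,0]
    - [0,0,0,0,0,0,0]

```text
clock: 4.72
tool_pos: [0.6447, 0.1977, 0.2864]
tool_rot: [[-0.996, -0.089, 0.002], [-0.089, 0.996, 0.0], [-0.002, -0.0, -1.0]]
ft_force: [-0.3, -0.8, 0.4]
gripper_width: -0.0
gripper_force: 0.0
```

```bash
cat > look.py <<'E'
import sys; from h import *
n=sys.argv[1]
T=snap("top");S=snap("scene")
a=cv2.resize(T["image"][170:290,100:345],None,fx=2.4,fy=2.4,interpolation=2)
b=cv2.resize(S["image"][140:320,280:420],None,fx=1.5,fy=1.5,interpolation=2)
im=np.zeros((300,800,3),np.uint8); im[:a.shape[0],:a.shape[1]]=a; im[:b.shape[0],590:590+b.shape[1]]=b
cv2.imwrite(f"pics/{n}.png",im[:,:,::-1])
E
python3 look.py a1; python3 -c "
from h import *
plan((.653,.196,.285,None))"
```

```text
pos [0.6441 0.1969 0.2865] yaw 95.1 F [ 0.3  0.2 -0.5] w -0.0 t 4.8 q [-26.  27.   8.  97.  -4.  57.  78.]
-> [0.653 0.196 0.285] shift [-0.18 -0.03  0.03] turn z 0
```

View pics/a1.png

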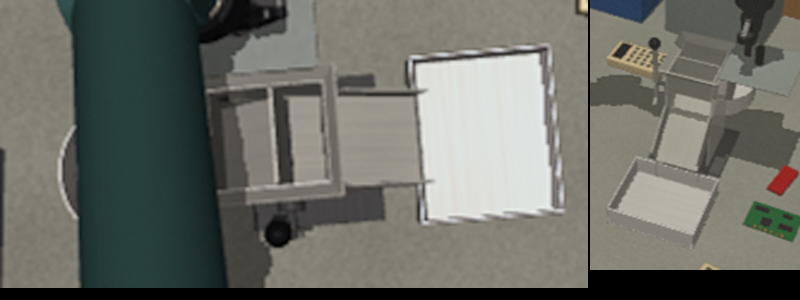

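The crop shows the mouth uncovered, with the flap upright in the middle. The cover is mostly swung back behind the stand. I'll push on to the end stop.

Emit:
send_rows:
  motion:
    - [-0.14,0.1,0,0,0,0,0]
    - [-0.14,0.12,0,0,0,0,0]
    - [-0.12,0.14,0,0,0,0,0]
    - [0,0,0,0,0,0,0]

```text
clock: 5.32
tool_pos: [0.6491, 0.2105, 0.2824]
tool_rot: [[-0.996, -0.087, -0.032], [-0.086, 0.996, -0.013], [0.033, -0.01, -0.999]]
ft_force: [-23.5, -8.5, 5.8]
gripper_width: 0.0
gripper_force: 11.7
```

Emit:
send_rows:
  motion:
    - [0.3,-0.3,0,0,0,0,0]
    - [0.3,-0.3,0,0,0,0,0]
    - [0,0,-0.7,0,0,0,0]
    - [0,0,-0.7,0,0,0,0]
    - [0.8,0.2,0,0,0,0,0]
    - [0.8,0.2,0,0,0,0,0]
    - [0.8,0.2,0,0,0,0,0]
    - [0,0,0,0,0,0,0]

```text
clock: 6.32
tool_pos: [0.5099, 0.2049, 0.3567]
tool_rot: [[-0.996, -0.092, -0.001], [-0.092, 0.996, 0.001], [0.001, 0.001, -1.0]]
ft_force: [0.3, 0.7, -0.9]
gripper_width: -0.0001
gripper_force: 0.0
```

```bash
python3 - <<'E'
from h import *
S=snap("scene"); u,v=np.meshgrid(range(640),range(480))
m=(S["image"].max(-1)<45)&(u>300)&(u<420)&(v>140)&(v<240)
for b in blobs(m,8): print(b[0],b[1],onz(S,*b[0],.288))
print("expected knob",.605+.078*np.cos(np.radians(324.5)),.2575+.078*np.sin(np.radians(324.5)))
a=(*sw(-.095,.045),.36,95)
plan(a,(*a[:2],.25,None),(*sw(-.095,-.038),.25,None))
E
```

```text
[345.53846154 142.38461538] [344 141   4   4  13] [0.46251531 0.30598947 0.288     ]
[322.57692308 168.65384615] [320 166   6   7  26] [0.45691246 0.14991717 0.288     ]
[302.53333333 172.4       ] [301 170   5   7  15] [0.41017224 0.10670309 0.288     ]
[394.69230769 176.35897436] [393 171   5  11  39] [0.66890469 0.21147653 0.288     ]
expected knob 0.6685010104317929 0.2122051694545467
pos [0.5121 0.2043 0.3569] yaw 95.2 F [ 0.8 -0.3  0.2] w -0.0 t 6.4 q [-32.  14.   7. 107.  -2.  59.  71.]
-> [0.4454 0.2145 0.36  ] shift [ 1.31  0.32 -0.06] turn z 0.03
-> [0.4454 0.2145 0.25  ] shift [0.  0.  2.2] turn z 0
-> [0.4527 0.1319 0.25  ] shift [ 0.   -1.66 -0.  ] turn z 0
```

The knob sits at (0.669, 0.211), which is the end-stop position. Next is the lever, toward -y.

Emit:
send_rows:
  motion:
    - [0.65,0.16,0,0,0,0,0]
    - [0.6,0.16,0,0,0,0,0]
    - [0,0,0.7,0,0,0,0]
    - [0,0,0.7,0,0,0,0]
    - [0,0,0.74,0,0,0,0]
    - [0,-0.2,0,0,0,0,0]
    - [0,-0.2,0,0,0,0,0]
    - [0,-0.2,0,0,0,0,0]
    - [0,-0.2,0,0,0,0,0]
    - [0,-0.2,0,0,0,0,0]
    - [0,-0.2,0,0,0,0,0]
    - [0,-0.2,0,0,0,0,0]
    - [0,-0.2,0,0,0,0,0]
    - [0,0,0,0,0,0,0]

```text
clock: 8.12
tool_pos: [0.4558, 0.1336, 0.2493]
tool_rot: [[-0.996, -0.088, -0.0], [-0.088, 0.996, -0.0], [0.0, -0.0, -1.0]]
ft_force: [-0.5, 0.2, 0.7]
gripper_width: 0.0002
gripper_force: 0.1
```

Emit:
send_rows:
  motion:
    - [0,-0.1,0,0,0,0,0]
    - [0,-0.1,0,0,0,0,0]
    - [0,0,0,0,0,0,0]

```text
clock: 8.5
tool_pos: [0.456, 0.1325, 0.2495]
tool_rot: [[-0.996, -0.093, 0.0], [-0.093, 0.996, 0.01], [-0.001, 0.01, -1.0]]
ft_force: [-2.5, 18.3, -2.8]
gripper_width: 0.0
gripper_force: 7.3
```

```bash
python3 look.py a2;python3 -c "
from h import *
plan((.653,.196,.285,None))"
```

```text
pos [0.4559 0.1325 0.2494] yaw 95.4 F [-3.1 16.3 -2.1] w -0.0 t 8.6 q [-27.  14.   6. 123.  -3.  43.  77.]
-> [0.653 0.196 0.285] shift [-4.04  0.9  -0.71] turn z 0
```

View pics/a2.png

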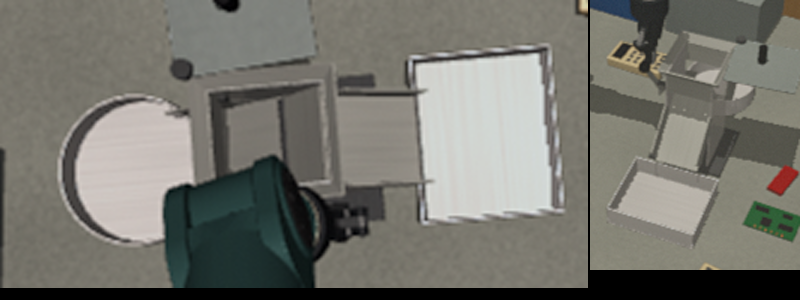

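The lever is hard against something (18 N), and the flap leans right, towards the tray side. I'll back off, check the lever, and go to the switch.

Emit:
send_rows:
  motion:
    - [0,0.4,0,0,0,0,0]
    - [0,0.2,-0.5,0,0,0,0]
    - [0,0,-0.7,0,0,0,0]
    - [0,0,-0.7,0,0,0,0]
    - [-0.1,-0.9,0,0,0,0.8,65]
    - [-0.1,-0.9,0,0,0,0.8,65]
    - [-0.1,-0.9,0,0,0,0.8,65]
    - [-0.1,-0.9,0,0,0,0.8,65]
    - [-0.1,-0.9,0,0,0,0.8,65]
    - [-0.1,-0.9,0,0,0,0.8,65]
    - [-0.1,-0.9,0,0,0,0.8,65]
    - [-0.1,-0.9,0,0,0,0.8,65]
    - [0,0,0,0,0,0.6,65]
    - [0,0,0,0,0,0,65]

```text
clock: 10.35
tool_pos: [0.4202, -0.2005, 0.3442]
tool_rot: [[-0.799, 0.601, -0.001], [0.601, 0.799, -0.0], [0.0, -0.001, -1.0]]
ft_force: [-0.0, 0.6, -0.1]
gripper_width: 0.065
gripper_force: 0.0
```

```bash
python3 - <<'E'
from h import *
S=snap("scene");T=snap("top"); u,v=np.meshgrid(range(640),range(480))
for s,bx in((S,(300,345,140,200)),(T,(200,260,250,285))):
  m=(s["image"].max(-1)<45)&(u>bx[0])&(u<bx[1])&(v>bx[2])&(v<bx[3])
  for b in blobs(m,12): print(b[0],b[1],onz(s,*b[0],.255))
print("exp ball",sw(-.095,-.063))
plan((.459,-.3627,.15,53),(.459,-.3627,.002,None))
E
```

```text
[302.73333333 172.53333333] [301 170   5   7  15] [0.39024484 0.14284368 0.255     ]
[316.         185.08333333] [314 183   5   5  12] [0.45589111 0.10637631 0.255     ]
[238.14189189 263.64864865] [223 258  24  13 148] [0.45730765 0.11744622 0.255     ]
exp ball [0.45485232 0.10695994]
pos [ 0.4208 -0.1995  0.3442] yaw 53.2 F [0.3 0.  0.4] w 0.065 t 10.4 q [ -5.   7.  27. 118.  -4.  56.  78.]
-> [ 0.459  -0.3627  0.15  ] shift [-2.57 -2.16  3.88] turn z 0.03
-> [ 0.459  -0.3627  0.002 ] shift [0.   0.   2.96] turn z 0
```

The ball is at its stop. Next I move to above the switch.

Emit:
send_rows:
  motion:
    - [-0.52,-0.43,0.5,0,0,0,65]
    - [-0.52,-0.43,0.8,0,0,0,65]
    - [-0.52,-0.43,0.8,0,0,0,65]
    - [-0.52,-0.43,0.8,0,0,0,65]
    - [-0.49,-0.44,0.8,0,0,0,65]
    - [0,0,0,0,0,0,65]

```text
clock: 11.2
tool_pos: [0.4574, -0.3641, 0.156]
tool_rot: [[-0.799, 0.601, -0.005], [0.601, 0.799, 0.002], [0.005, -0.002, -1.0]]
ft_force: [-0.3, 0.4, 0.8]
gripper_width: 0.0647
gripper_force: 0.0
```

```bash
python3 -c "
from h import *
plan((.459,-.3627,.002,53))"
```

```text
pos [ 0.4574 -0.3641  0.156 ] yaw 53.0 F [-0.3  0.4  0.8] w 0.065 t 11.2 q [ 17.  31.  24. 115. -20.  38. 107.]
-> [ 0.459  -0.3627  0.002 ] shift [-0.01  0.04  3.08] turn z 0.01
```

Emit:
send_rows:
  motion:
    - [-0.01,0.04,0.7,0,0,0,65]
    - [0,0,0.7,0,0,0,65]
    - [0,0,0.7,0,0,0,65]
    - [0,0,0.5,0,0,0,65]
    - [0,0,0.3,0,0,0,65]
    - [0,0,0.15,0,0,0,65]
    - [0,0,0,0,0,0,20]
    - [0,0,0,0,0,0,20]
    - [0,0,0,0,0,0,20]
    - [0,0,0,0,0,0,20]
  force: 40

```text
clock: 12.45
tool_pos: [0.4608, -0.3626, 0.0079]
tool_rot: [[-0.799, 0.601, 0.002], [0.601, 0.799, -0.001], [-0.002, 0.0, -1.0]]
ft_force: [-0.5, -0.1, 6.2]
gripper_width: 0.0304
gripper_force: 40.6
```

Emit:
send_rows:
  motion:
    - [0,0,-0.3,0,0,0,20]
    - [0,0,-0.7,0,0,0,20]
    - [0,0,-0.9,0,0,0,20]
    - [0,0,-0.9,0,0,0,20]
    - [0,0,-0.9,0,0,0,20]
    - [0,0,-0.9,0,0,0,20]
    - [0,0,-0.9,0,0,0,20]
    - [0,0,-0.9,0,0,0,20]
    - [0,0,0,0,0,0,20]

```text
clock: 13.58
tool_pos: [0.4613, -0.3637, 0.3313]
tool_rot: [[-0.799, 0.601, 0.007], [0.601, 0.799, -0.004], [-0.008, 0.001, -1.0]]
ft_force: [0.3, -0.1, -1.0]
gripper_width: 0.0309
gripper_force: 39.9
```

```bash
python3 - <<'E'
from h import *
S=snap("scene");T=snap("top")
p=status.state()["tool_pos"]; a=proj(S,p); b=proj(T,p); print(p,a,b)
im=np.zeros((400,800,3),np.uint8)
for k,(s,q) in enumerate(((S,a),(T,b))):
    x,y=int(q[0]),int(q[1]); c=s["image"][max(0,y-50):y+50,max(0,x-50):x+50]; c=cv2.resize(c,(400,400),interpolation=2); im[:,400*k:400*k+400]=c
cv2.imwrite("pics/g1.png",im[:,:,::-1])
plan((.44,-.12,.36,95),(*sw(0,.008),.36,None),(*sw(0,.008),.25,None))
E
```

```text
[ 0.45960898 -0.36149663  0.32700328] (np.float64(228.013283783382), np.float64(275.08590745524043)) (np.float64(457.01634627901404), np.float64(261.8567117869689))
pos [ 0.4596 -0.3615  0.327 ] yaw 53.1 F [ 0.2  0.8 -1.9] w 0.031 t 13.7 q [ 11.  20.  31. 106. -12.  58. 100.]
-> [ 0.44 -0.12  0.36] shift [ 3.22  3.63 -0.66] turn z -6.99
-> [0.5433 0.186  0.36  ] shift [-2.59  5.92 -0.  ] turn z 0
-> [0.5433 0.186  0.25  ] shift [0.  0.  2.2] turn z 0
```

View pics/g1.png

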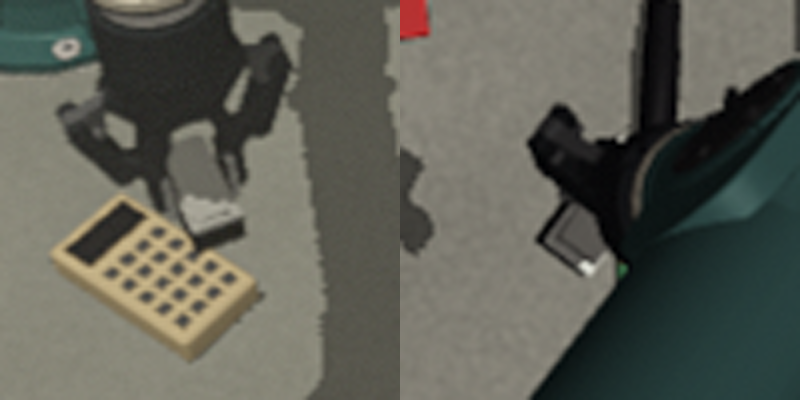

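The switch is held between the pads. I'll carry it towards the funnel.

Emit:
send_rows:
  motion:
    - [0.64,0.73,-0.3,0,0,0,20]
    - [0.64,0.73,-0.3,0,0,0,20]
    - [0.64,0.73,-0.2,0,0,0,20]
    - [0.64,0.73,0,0,0,0,20]
    - [0.64,0.73,0,0,0,0,20]
    - [0,0,0,0,0,-1,20]
    - [0,0,0,0,0,-1,20]
    - [0,0,0,0,0,-1,20]
    - [0,0,0,0,0,-1,20]
    - [0,0,0,0,0,-1,20]
    - [0,0,0,0,0,-1,20]
    - [0,0,0,0,0,-1,20]
    - [-0.37,0.85,0,0,0,0,20]
    - [-0.37,0.85,0,0,0,0,20]
    - [-0.37,0.85,0,0,0,0,20]
    - [-0.37,0.85,0,0,0,0,20]
    - [-0.37,0.85,0,0,0,0,20]
    - [-0.37,0.85,0,0,0,0,20]
    - [-0.37,0.82,0,0,0,0,20]
    - [0,0,0,0,0,0,20]

```text
clock: 16.18
tool_pos: [0.5435, 0.191, 0.3641]
tool_rot: [[-0.995, -0.096, -0.004], [-0.096, 0.995, 0.0], [0.004, 0.001, -1.0]]
ft_force: [0.7, -0.1, -1.4]
gripper_width: 0.031
gripper_force: 40.0
```

```bash
python3 -c "
from h import *
plan((*sw(0,.008),.36,95),(*sw(0,.008),.255,None))"
```

```text
pos [0.5435 0.191  0.3641] yaw 95.5 F [ 0.7 -0.1 -1.4] w 0.031 t 16.2 q [-32.  16.  11. 103.  -3.  61.  75.]
-> [0.5433 0.186  0.36  ] shift [ 0.01 -0.1   0.08] turn z 0.08
-> [0.5433 0.186  0.255 ] shift [0.  0.  2.1] turn z 0
```

Emit:
send_rows:
  motion:
    - [0,-0.06,0.6,0,0,0.08,20]
    - [0,0,0.6,0,0,0,20]
    - [0,0,0.6,0,0,0,20]
    - [0,0,0.4,0,0,0,20]
    - [0,0,0,0,0,0,20]
    - [0,0,0,0,0,0,52]
    - [0,0,0,0,0,0,52]
    - [0,0,0,0,0,0,52]
    - [0,0,-0.6,0,0,0,52]
    - [0,0,-0.9,0,0,0,52]
    - [0,0,-0.9,0,0,0,0]
    - [0,0,0,0,0,0,0]

```text
clock: 17.68
tool_pos: [0.5475, 0.184, 0.3817]
tool_rot: [[-0.997, -0.08, 0.009], [-0.08, 0.997, 0.004], [-0.009, 0.003, -1.0]]
ft_force: [-0.1, -0.4, -1.2]
gripper_width: 0.0162
gripper_force: 0.0
```

```bash
python3 look.py a3; python3 -c "
from h import *
a=sw(-.095,-.115)
plan((*sw(-.095,-.01),.37,95),(*a,.37,None),(*a,.25,None),(*sw(-.095,.038),.25,None))"
```

```text
pos [0.5448 0.1832 0.3773] yaw 94.6 F [-0.5 -0.4 -0.8] w 0.001 t 17.8 q [-32.  15.  11. 103.  -3.  63.  75.]
-> [0.4502 0.1598 0.37  ] shift [ 1.92 -0.32  0.15] turn z -0.07
-> [0.4594 0.0552 0.37  ] shift [ 0.  -2.1 -0. ] turn z 0
-> [0.4594 0.0552 0.25  ] shift [0.  0.  2.4] turn z 0
-> [0.446  0.2076 0.25  ] shift [-0.    3.06 -0.  ] turn z 0
```

View pics/a3.png

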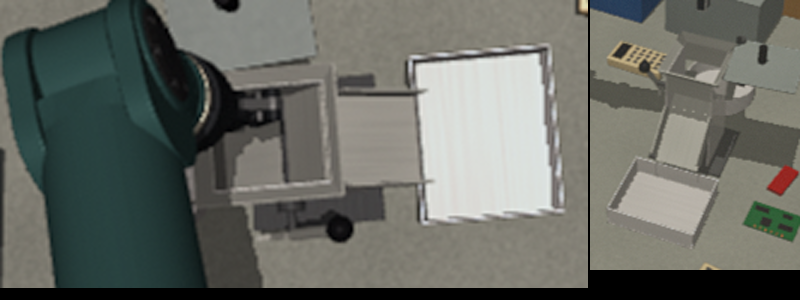

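The arm hides the pan. The lever leans right, and the ball is at (340,228) in the crop. I'll go to the lever's -y side and look at the pan before pushing.

Emit:
send_rows:
  motion:
    - [0.64,-0.11,0,0,0,0,0]
    - [0.64,-0.11,0,0,0,0,0]
    - [0.64,-0.11,0,0,0,0,0]
    - [0,-0.7,0,0,0,0,0]
    - [0,-0.7,0,0,0,0,0]
    - [0,-0.7,0.1,0,0,0,0]
    - [0,0,0,0,0,0,0]

```text
clock: 18.65
tool_pos: [0.4576, 0.0512, 0.3701]
tool_rot: [[-0.997, -0.074, -0.004], [-0.074, 0.997, -0.002], [0.004, -0.002, -1.0]]
ft_force: [0.8, 0.3, -0.3]
gripper_width: 0.0002
gripper_force: 0.0
```

```bash
python3 look.py a4; python3 -c "
from h import *
a=sw(-.095,-.113)
plan((*a,.25,95),(*sw(-.095,.038),.25,None))"
```

```text
pos [0.4582 0.0546 0.3707] yaw 94.6 F [ 0.   0.4 -0.7] w 0.0 t 18.8 q [-27.   5.  16. 116.  -2.  60.  84.]
-> [0.4592 0.0572 0.25  ] shift [-0.02  0.05  2.41] turn z -0.07
-> [0.446  0.2076 0.25  ] shift [-0.    3.02 -0.  ] turn z 0
```

View pics/a4.png

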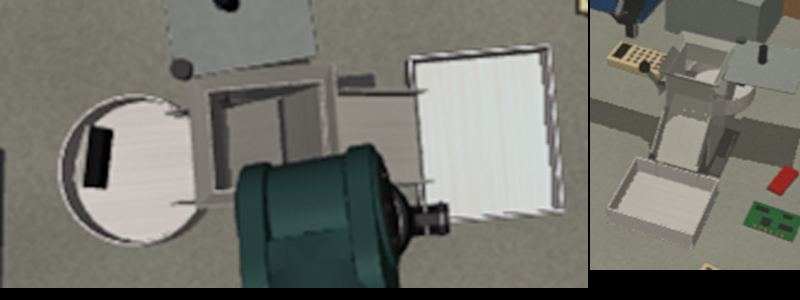

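The switch (black underside up) lies in the pan at (98,157) in the crop. Next I push the lever over to +y.

Emit:
send_rows:
  motion:
    - [-0.02,0,0.8,0,0,-0.07,0]
    - [0,0,0.8,0,0,0,0]
    - [0,0,0.81,0,0,0,0]
    - [0,0.25,0,0,0,0,0]
    - [0,0.25,0,0,0,0,0]
    - [0,0.25,0,0,0,0,0]
    - [0,0.25,0,0,0,0,0]
    - [0,0.25,0,0,0,0,0]
    - [0,0.25,0,0,0,0,0]
    - [0,0.25,0,0,0,0,0]
    - [0,0.25,0,0,0,0,0]
    - [0,0.25,0,0,0,0,0]
    - [0,0.25,0,0,0,0,0]
    - [0,0.25,0,0,0,0,0]
    - [0,0.25,0,0,0,0,0]
    - [0,0.1,0,0,0,0,0]
    - [0,0,0,0,0,0,0]

```text
clock: 20.88
tool_pos: [0.4465, 0.2093, 0.2514]
tool_rot: [[-0.996, -0.088, 0.0], [-0.088, 0.996, 0.0], [-0.0, 0.0, -1.0]]
ft_force: [0.6, -0.5, 0.7]
gripper_width: -0.0003
gripper_force: 0.0
```

Emit:
send_rows:
  motion:
    - [0,0.1,0,0,0,0,0]
    - [0,0.1,0,0,0,0,0]
    - [0,0,0,0,0,0,0]

```text
clock: 21.25
tool_pos: [0.4463, 0.2103, 0.2512]
tool_rot: [[-0.997, -0.082, -0.002], [-0.082, 0.997, -0.011], [0.003, -0.011, -1.0]]
ft_force: [0.8, -16.3, 5.6]
gripper_width: -0.0003
gripper_force: 8.3
```

Emit:
send_rows:
  motion:
    - [0,-0.4,0,0,0,0,0]
    - [0,-0.2,-0.6,0,0,0,0]
    - [0,0,-0.8,0,0,0,0]
    - [0,0,-0.8,0,0,0,0]
    - [-0.2,-0.85,0,0,0,0,70]
    - [-0.2,-0.85,0,0,0,0,70]
    - [-0.2,-0.85,0,0,0,0,70]
    - [-0.2,-0.85,0,0,0,0,70]
    - [-0.2,-0.85,0,0,0,0,70]
    - [-0.3,-0.85,0,0,0,0,70]
    - [-0.3,-0.85,0,0,0,0,70]
    - [-0.3,-0.85,0,0,0,0,70]
    - [-0.3,-0.85,0.3,0,0,0,70]
    - [-0.4,-0.85,0.6,0,0,0,70]
    - [-0.2,-0.85,0.8,0,0,0,70]
    - [0,0,0,0,0,0,70]

```text
clock: 23.25
tool_pos: [0.6262, -0.2678, 0.2722]
tool_rot: [[-0.997, -0.081, -0.007], [-0.081, 0.997, -0.0], [0.007, 0.0, -1.0]]
ft_force: [-0.3, -0.0, 0.4]
gripper_width: 0.0699
gripper_force: 0.0
```

```bash
python3 - <<'E'
from h import *
S=snap("scene");T=snap("top"); u,v=np.meshgrid(range(640),range(480))
for s,bx in((S,(300,345,140,200)),(T,(180,260,250,285))):
  m=(s["image"].max(-1)<45)&(u>bx[0])&(u<bx[1])&(v>bx[2])&(v<bx[3])
  for b in blobs(m,12): print(b[0],b[1],onz(s,*b[0],.255))
print("exp ball",sw(-.095,.063))
for b in blobs(red(S["image"])): print(b[0],b[1],onz(S,*b[0],.01))
plan((.617,-.306,.15,96.4),(.617,-.306,.002,None))
E
```

```text
[330.47619048 161.0952381 ] [328 158   6   6  21] [0.44306928 0.23423816 0.255     ]
[186.30769231 269.7032967 ] [181 265  11  11  91] [0.44382201 0.23580443 0.255     ]
[211.40909091 264.36363636] [206 264  14   2  22] [0.45583808 0.1785254  0.255     ]
exp ball [0.44387069 0.23248047]
[408.39037433 259.59893048] [399 251  19  19 187] [0.76512333 0.16154466 0.01      ]
[301.70529801 353.79801325] [287 345  30  18 302] [ 0.61831137 -0.30834894  0.01      ]
pos [ 0.6285 -0.2642  0.2758] yaw 95.0 F [0.7 0.6 0.8] w 0.07 t 23.4 q [  3.  30.  24.  96. -14.  57. 127.]
-> [ 0.617 -0.306  0.15 ] shift [ 0.3  -0.81  2.52] turn z -0.24
-> [ 0.617 -0.306  0.002] shift [0.   0.   2.96] turn z 0
```

The lever is at the other stop and the window has not moved. I'll lower towards it.

Emit:
send_rows:
  motion:
    - [0.1,-0.27,0.6,0,0,-0.24,70]
    - [0.1,-0.27,0.6,0,0,0,70]
    - [0.1,-0.27,0.6,0,0,0,70]
    - [0,0,0.6,0,0,0,70]
    - [0,0,0.6,0,0,0,70]
    - [0,0,0,0,0,0,70]

```text
clock: 24.1
tool_pos: [0.6178, -0.3033, 0.1257]
tool_rot: [[-0.993, -0.115, -0.002], [-0.115, 0.993, 0.003], [0.001, 0.003, -1.0]]
ft_force: [0.1, -0.2, -0.3]
gripper_width: 0.0699
gripper_force: 0.0
```

```bash
python3 -c "
from h import *
plan((.617,-.306,.002,96.4))"
```

```text
pos [ 0.6178 -0.3033  0.1257] yaw 96.6 F [ 0.1 -0.2 -0.3] w 0.07 t 24.1 q [ 10.  40.  20. 102. -19.  42. 136.]
-> [ 0.617 -0.306  0.002] shift [ 0.02 -0.05  2.47] turn z 0.03
```

Emit:
send_rows:
  motion:
    - [0.02,-0.05,0.7,0,0,0,70]
    - [0,0,0.7,0,0,0,70]
    - [0,0,0.6,0,0,0,70]
    - [0,0,0.3,0,0,0,70]
    - [0,0,0.15,0,0,0,70]
    - [0,0,0,0,0,0,20]
    - [0,0,0,0,0,0,20]
    - [0,0,0,0,0,0,20]
    - [0,0,0,0,0,0,20]
    - [0,0,0,0,0,0,20]
  force: 40

```text
clock: 25.35
tool_pos: [0.6182, -0.3096, 0.0053]
tool_rot: [[-0.994, -0.112, 0.002], [-0.112, 0.994, -0.001], [-0.002, -0.001, -1.0]]
ft_force: [0.4, -0.5, 6.4]
gripper_width: 0.0347
gripper_force: 40.5
```

Emit:
send_rows:
  motion:
    - [0,0,-0.3,0,0,0,20]
    - [0,0,-0.7,0,0,0,20]
    - [0,0,-0.9,0,0,0,20]
    - [0,0,-0.9,0,0,0,20]
    - [0,0,-0.9,0,0,0,20]
    - [0,0,-0.9,0,0,0,20]
    - [0,0,-0.9,0,0,0,20]
    - [0,0,-0.9,0,0,0,20]
    - [0,0,-0.9,0,0,0,20]
    - [0,0,0,0,0,0,20]

```text
clock: 26.6
tool_pos: [0.6184, -0.3105, 0.3744]
tool_rot: [[-0.994, -0.112, 0.008], [-0.112, 0.994, -0.004], [-0.008, -0.005, -1.0]]
ft_force: [0.5, -0.4, -0.6]
gripper_width: 0.0344
gripper_force: 40.0
```

```bash
python3 - <<'E'
from h import *
S=snap("scene")
for b in blobs(red(S["image"])): print(b[0],b[1])
p=status.state()["tool_pos"]; print(proj(S,p))
plan((*sw(0,-.008),.37,95),(*sw(0,-.008),.25,None))
E
```

```text
[408.28961749 259.57923497] [399 251  19  19 183]
[304.26455026 270.37037037] [297 263  17  17 189]
[280.63636364 269.54545455] [278 266   8   7  22]
(np.float64(295.3243069096661), np.float64(270.372000842564))
pos [ 0.6173 -0.3095  0.3714] yaw 96.4 F [-1.  -0.9 -0.4] w 0.034 t 26.6 q [  6.  26.  26.  89. -12.  67. 130.]
-> [0.5447 0.17   0.37  ] shift [0.37 9.69 0.03] turn z 0.24
-> [0.5447 0.17   0.25  ] shift [0.  0.  2.4] turn z 0
```

The window is held at the TCP. I'll carry it over the funnel.

Emit:
send_rows:
  motion:
    - [0.03,0.8,0,0,0,0,20]
    - [0.03,0.8,0,0,0,0,20]
    - [0.03,0.8,0,0,0,0,20]
    - [0.03,0.8,0,0,0,0,20]
    - [0.03,0.8,0,0,0,0,20]
    - [0.03,0.8,0,0,0,0,20]
    - [0.03,0.8,0,0,0,0,20]
    - [0.03,0.8,0,0,0,0,20]
    - [0.03,0.8,0,0,0,0,20]
    - [0.03,0.8,0,0,0,0,20]
    - [0.03,0.8,0,0,0,0,20]
    - [0.03,0.8,0,0,0,0,20]
    - [0,0.1,0,0,0,0.24,20]
    - [0,0,0,0,0,0,20]

```text
clock: 28.4
tool_pos: [0.5438, 0.1705, 0.3676]
tool_rot: [[-0.996, -0.088, -0.002], [-0.088, 0.996, -0.002], [0.003, -0.002, -1.0]]
ft_force: [-0.5, -1.2, -0.4]
gripper_width: 0.0349
gripper_force: 40.0
```

```bash
python3 -c "
from h import *
plan((*sw(0,-.008),.37,95),(*sw(0,-.008),.25,None))"
```

```text
pos [0.5438 0.1705 0.3676] yaw 95.0 F [-0.5 -1.2 -0.4] w 0.035 t 28.4 q [-37.  15.  18. 104.  -5.  62.  79.]
-> [0.5447 0.17   0.37  ] shift [-0.02 -0.01 -0.05] turn z 0.01
-> [0.5447 0.17   0.25  ] shift [0.  0.  2.4] turn z 0
```

Emit:
send_rows:
  motion:
    - [0,0,0.6,0,0,0,20]
    - [0,0,0.6,0,0,0,20]
    - [0,0,0.6,0,0,0,20]
    - [0,0,0.5,0,0,0,20]
    - [0,0,0,0,0,0,20]
    - [0,0,0,0,0,0,54]
    - [0,0,0,0,0,0,54]
    - [0,0,0,0,0,0,54]
    - [0,0,-0.6,0,0,0,54]
    - [0,0,-0.9,0,0,0,54]
    - [0,0,-0.9,0,0,0,54]
    - [0,0,-0.6,0,0,0,54]
    - [0.7,0,0,0,0,0,54]
    - [0.7,0,0,0,0,0,54]
    - [0,-0.8,0,0,0,0,54]
    - [0,-0.8,0,0,0,0,54]
    - [0,-0.8,0,0,0,0,54]
    - [0,-0.8,0,0,0,0,54]
    - [0,0,0,0,0,0,54]

```text
clock: 30.78
tool_pos: [0.4889, 0.0015, 0.4046]
tool_rot: [[-0.997, -0.08, 0.001], [-0.08, 0.997, -0.001], [-0.001, -0.001, -1.0]]
ft_force: [0.4, 0.2, 0.6]
gripper_width: 0.0539
gripper_force: 0.0
```

```bash
python3 - <<'E'
from h import *
T=snap("top");S=snap("scene")
im=np.zeros((300,800,3),np.uint8)
im[:,:400]=cv2.resize(T["image"],(400,300),interpolation=3); im[:,400:]=cv2.resize(S["image"],(400,300),interpolation=3)
a=cv2.resize(T["image"][170:290,100:345],None,fx=2.4,fy=2.4,interpolation=2)
im=np.vstack([im,np.zeros_like(im)]); im[300:300+a.shape[0],:a.shape[1]]=a
cv2.imwrite("pics/f1.png",im[:,:,::-1])
for s in(T,S): print([ (b[0].round(1),b[1][4]) for b in blobs(red(s["image"]))])
for b in blobs(red(T["image"])): print(onz(T,*b[0],.02))
u,v=np.meshgrid(range(640),range(480))
m=(S["image"].max(-1)<45)&(u>310)&(u<420)&(v>140)&(v<240)
for b in blobs(m,8): print(b[0],b[1][4],onz(S,*b[0],.288),onz(S,*b[0],.255))
E
```

```text
[(array([238.4, 154.6]), np.int32(314)), (array([323.5, 221. ]), np.int32(342))]
[(array([408.3, 259.6]), np.int32(184)), (array([326.8, 287.4]), np.int32(25))]
[0.76061734 0.15794839 0.02      ]
[ 0.57489091 -0.07771311  0.02      ]
[313.57843137 148.91176471] 102 [0.38519621 0.2287134  0.288     ] [0.36352099 0.26938617 0.255     ]
[330.25   161.5625] 16 [0.46249842 0.1922826  0.288     ] [0.44349394 0.23169671 0.255     ]
[394.82352941 176.29411765] 34 [0.66914778 0.21193923 0.288     ] [0.65728292 0.25203246 0.255     ]
```

View pics/f1.png

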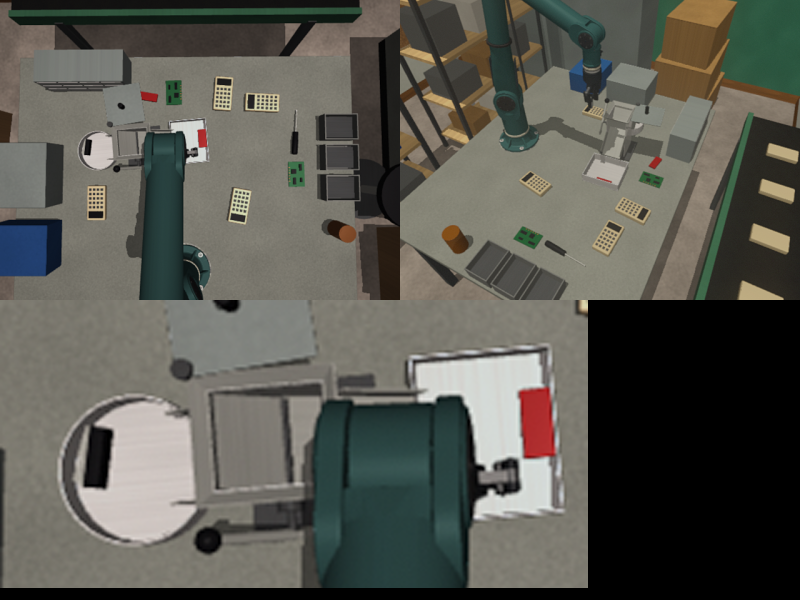

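The window lies in the tray at top-view (323,221), and the switch lies in the pan. The cover is open at its stop, the lever leans to +y at its stop, and the bystanders have not moved. I'm handing in.

```bash
python3 -c "
from rig import ticket
print(ticket.job_done())"
```

```text
the job is handed in; nothing more can be done
None
```

The switch is in the round pan, the nearer red window is in the rectangular tray, and the job is handed in at about 31 s with the cover open and the lever at its second stop; the verdict was not shown.

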